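# Nip a glued gift box in the screw press

## Task

The gift box on the press's bed has just been glued: slide it straight in under the platen until its end is home against the back stop, then wind the crank clockwise (seen from above) until the platen meets the lid, and go on by feel until the box is snug, the knob pushing back one and a half to two times as hard as when the screw ran free. Do not crush the carton, and leave the cup, the dish, the ribbon and the tape where they are.

Things in the scene. Friction and masses are not known exactly. Their poses are not given: they have to be found in the camera images.
- press: Small screw press for glued boxes, fixed on the counter: wooden bed 250 x 130 mm, black column and arm at the back, vertical screw with a crank on top. Origin: on the counter, on the screw's axis; +x from the open front to the back, z up. Bed top z = 20 mm, x = -135 to +115 mm. Arm and hub above the platen: z = 96 to 139 mm, from x = -18 mm backward, up to 42 mm wide.
- stop (a point): Middle of the front face of the press's steel back stop, 60 mm behind the screw's axis, 13 mm above the bed; the plate is 104 mm wide and 26 mm high. Axes as the press's.
- platen: Wooden pressing plate with a cork face under the screw, 92 x 66 mm (press x, y), 15 mm thick; goes up and down without turning. Origin: centre of its underside. It starts 6 to 9 mm above the lid's height. Its height is read to about 1 mm only, but from first touch to crushing is less than 1 mm of travel: find the touch and the snugness by feel at the knob.
- gift_box_center (a point): Centre of the glued carton, 160 mm long (its y), 68 mm wide, 40 mm high, about 0.3 kg, flat on the bed, length along the press's x, crooked by up to 0.12 rad, 50 to 75 mm short of the stop, up to 10 mm off the middle. Take it by its long sides near the front end, or push its front end. Home: far end flat on the stop, centre at press x = -20 mm, y = 0.
- crank (a joint): Turn of the crank, rad, 0 (platen fully up) to 9.7; grows clockwise from above and lowers screw, crank and platen 8 mm a turn (1.27 mm per rad). At value q the knob lies in the direction 1.30 - q (rad, counter-clockwise from the press's +x). Starts at 0.1 to 2.5, knob over the back half of the press. The screw stays where it is left.
- crank_hub (a point): Middle of the top of the crank's hub (26 mm thick), on the screw's axis, 12 mm below mid-knob. How the crank feels: running free it takes a steady 6 N at the knob, along its path. Once the platen presses on the lid this grows: 8.4 N is barely nipped (90 N on the lid), 9 to 11.5 N right (120 to 215 N); from 13 N (280 N) on the carton is crushed.
- knob_center (a point): Middle (half-way up) of the crank's upright wooden knob, 18 to 20 mm thick, 36 mm tall, 50 mm from the screw's axis. It revolves freely on its pin: pinch it from above and lead it round without turning the hand. The flat crank arm (8 mm thick, 14 mm wide) begins 1 mm under the knob's foot. Mid-knob is 108 mm above the platen's underside. From touch to right is some 0.3 rad.
- cup: White tasting cup with an ear, 60 x 77 mm, 52 mm tall, to the right of the press. Origin: centre of its underside.
- bean_dish: Small white dish of beans, 68 mm across, 42 mm tall, behind the cup. Origin: centre of its underside.
- ribbon: Ribbon spool lying flat, 69 mm across, 20 mm tall, left of the press's front. Origin: centre of its underside.
- tape: Roll of tape lying flat, 52 mm across, 18 mm tall, right of the press's front. Origin: centre of its underside.

How it is judged:
By the outcome, as a careful person would: the job done as asked, in the order asked, and still so for the second after the job is handed in, with the robot touching nothing.
It also fails if it takes over 72 s, if anything falls off the work surface, if the arm or the gripper's body presses on something with over 40 N, if the wrist force passes 120 N, or if a joint passes its speed limit or range.

## Robot

A 6-joint arm with a two-finger parallel gripper is mounted at the origin on a cart in front of the work surface, level with it; the furniture and walls round the work are solid. World frame = base frame: x ahead of the robot, y to its left, z up, the work surface at z = 0. Lengths are in mm, angles in rad, forces in N, time in s.
With the tool pointing down it reaches from about 350 to 775 mm from the base axis. Payload 7.3 kg.
Tool frame: the origin (TCP) lies midway between the tips of the shut fingers; the grasp point (between the pads) lies env.tcp_to_grasp behind it (env.tcp_to_grasp is the distance from the TCP to the grasp point, in mm); x points along the fingers, y is the direction in which the jaws open and shut, and the axes are right-handed (so a half turn about x gives the same grasp; the last joint's range is limited). The gripper opens to 92 mm and grips with 3 to 60 N. Pads are 19 mm wide; open, the fingers measure 130 mm over their backs; the gripper's body (75 mm by 190 mm) begins 47 mm behind the grasp point.
Start: joints at [-1.26, 0.342, 1.524, -0, 1.275, -0.146], TCP at [231.59, -471.18, 226.741] pointing down, gripper open.
Joint ranges: [-2.53, 2.53], [-0.77, 2.02], [0.04, 2.7], [-1, 4.14], [0.28, 2.66], [-3.11, 3.11]. Speed limits (rad/s): [2.57, 2.57, 3.14, 3.14, 3.14, 3.14].

## Interface

Orientations are given as a unit quaternion [w, x, y, z].
In Python, from bench import env gives the robot as it stands. The module is installed in compiled form; this text tells all that it offers. Calls block until the motion is done:
- env.move_ptp(position, orientation): joint-space move of the TCP to a pose.
- env.move_straight(position, frame=None, velocity=150, threshold=None): straight line of the TCP; frame=None keeps the orientation; velocity is the mean speed in mm/s. With threshold (N) it stops when the force on the tool has changed by that much, and returns True; else False.
- env.goto_joints(angles): joint-space move.
- env.grip(opening): finger opening in mm; the grip force is fixed at half the most; returns when the fingers have stopped.
- env.pause(seconds).
- env.inverse_kinematics(position, orientation): joint angles nearest the present ones, or None.
- env.get_image(name): name is "scene" or "top" or "wrist"; returns the picture (384x512x3 uint8, red, green, blue); there is no depth.
- env.camera_params(name): a dict with "fovy" (degrees; the focal length in pixels is half the picture's height over the tangent of half this angle, whatever the lens; pixels are square), "cx", "cy" (the principal point, pixels), "world_to_cam" (4x4, takes a point from world to camera coordinates). Camera axes: x right, y down, z forward; pixel columns grow to the right and rows downward; lengths in mm; the calibration is good to about 2 mm. A picture is of the moment at which its call begins: read the wrist's pose just before it. camera_params takes no time and is no camera call; for the wrist camera it gives the pose at the moment of the call.
A pose or a line that the arm cannot do raises env.PlanningError and nothing moves.
- env.hand_in(): hands the job in, once; it reports no verdict.
Trained networks look in the newest picture that a camera, given by its name, has taken for a name from the list of things; names that differ only in an ending like _2 or _b are one class to them, and where a whole thing is asked for, a point or a joint stands for the part that bears it (a point fixed in the world has none). Each returns a list of dicts, best first, with "confidence" (0 to 1); they miss things now and then, are a little off and sometimes report something else, mostly with a low value. They report only what shows in the picture. A call takes as long as a camera call.
- env.recognise(camera, name): "bbox" ([left, top, right, bottom] in pixels, round what is visible of it).
Readings, each from a call of its own:
- env.current_t(): time.
- env.current_joint_positions(): joint angles.
- env.current_joint_vel(): joint speeds.
- env.current_effort(): joint torques, N m.
- env.current_tcp_pos(): TCP position.
- env.current_tool_rot(): TCP orientation.
- env.current_force(): force on the tool from outside, world axes, zero at the start.
- env.current_wrist_torque(): the same for the moment, N m.
- env.current_gripper_width(): finger opening in mm.
Only numpy, scipy, OpenCV 4.12 (cv2) and the standard library are available. Lean on these libraries where they do the work, as an engineer would, in place of code of your own. Each camera call takes 0.05 s, during which the arm holds its last target.

## Working session

There is one attempt and no reset: what is moved stays moved. The work goes in short steps, each a Python script; the robot and the scene stay as the last script left them, time stands still between calls to the robot, and variables do not carry over. Pictures are saved under pics/ and viewed, and the job is handed in when it is done.

```bash
ls; mkdir -p pics
python3 - <<'E'
from bench import env
import cv2, numpy as np
print(env.current_t(), env.tcp_to_grasp, env.current_tool_rot(), env.current_gripper_width())
for n in ["scene","top","wrist"]:
    im=env.get_image(n); cv2.imwrite(f"pics/a_{n}.png",im[:,:,::-1])
    p=env.camera_params(n); print(n,p["fovy"],p["cx"],p["cy"],np.round(p["world_to_cam"],3).tolist())
    if n!="wrist":
      for o in ["press","platen","gift_box_center","crank","knob_center","crank_hub","cup","bean_dish","ribbon","tape"]:
        r=env.recognise(n,o); print(n,o,[(np.round(d["bbox"],1).tolist(),round(d["confidence"],2)) for d in r[:2]])
print(env.current_t())
E
```

```text
pics
0.0 18.8 [-0.15953587 -0.68869038 -0.16065602  0.6887986 ] 91.82206507349903
scene 45.2027735358009 253.22906523616538 191.01015807484805 [[0.583, -0.812, -0.003, -491.403], [-0.399, -0.284, -0.872, 262.603], [0.707, 0.51, -0.49, 1119.865], [0.0, 0.0, 0.0, 1.0]]
scene press [([228.4, 173.8, 290.9, 246.4], 0.74)]
scene platen []
scene gift_box_center [([206.8, 206.1, 266.5, 243.5], 0.57)]
scene crank []
scene knob_center []
scene crank_hub []
scene cup [([295.4, 225.2, 312.9, 253.5], 0.72)]
scene bean_dish [([320.6, 214.3, 338.9, 239.8], 0.69)]
scene ribbon [([148.2, 208.9, 169.6, 223.9], 0.66), ([294.3, 226.3, 314.3, 254.9], 0.2)]
scene tape [([259.9, 254.0, 279.3, 273.7], 0.78)]
top 53.86655517627502 260.30440403903725 192.06421793353994 [[0.003, -1.0, -0.008, -211.668], [-0.997, -0.003, -0.071, 542.277], [0.071, 0.008, -0.997, 1038.447], [0.0, 0.0, 0.0, 1.0]]
top press [([226.5, 130.8, 289.7, 233.2], 0.79)]
top platen [([240.1, 147.8, 277.1, 196.0], 0.65)]
top gift_box_center [([233.3, 192.6, 268.6, 245.0], 0.69)]
top crank [([250.6, 145.3, 263.1, 178.7], 0.71)]
top knob_center [([247.8, 146.9, 257.6, 158.1], 0.53)]
top crank_hub [([250.8, 146.1, 262.8, 176.4], 0.5)]
top cup [([318.2, 186.3, 337.5, 208.7], 0.84)]
top bean_dish [([325.2, 142.6, 353.8, 171.0], 0.94)]
top ribbon []
top tape []
wrist 69.87570217251299 258.1871361741268 188.11276536449293 [[0.441, -0.897, -0.0, -524.4], [-0.867, -0.426, 0.258, -33.735], [-0.232, -0.114, -0.966, 388.387], [0.0, 0.0, 0.0, 1.0]]
1.15
```

Run:
```python
import cv2
a=cv2.imread("pics/a_top.png")[110:310,160:380]; cv2.imwrite("pics/a_topz.png",cv2.resize(a,None,fx=3,fy=3,interpolation=cv2.INTER_CUBIC)[:600])
a=cv2.imread("pics/a_scene.png")[150:290,130:350]; cv2.imwrite("pics/a_scenez.png",cv2.resize(a,None,fx=3.6,fy=3.6,interpolation=cv2.INTER_CUBIC))
```

```text
(no output)
```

View pics/a_topz.png

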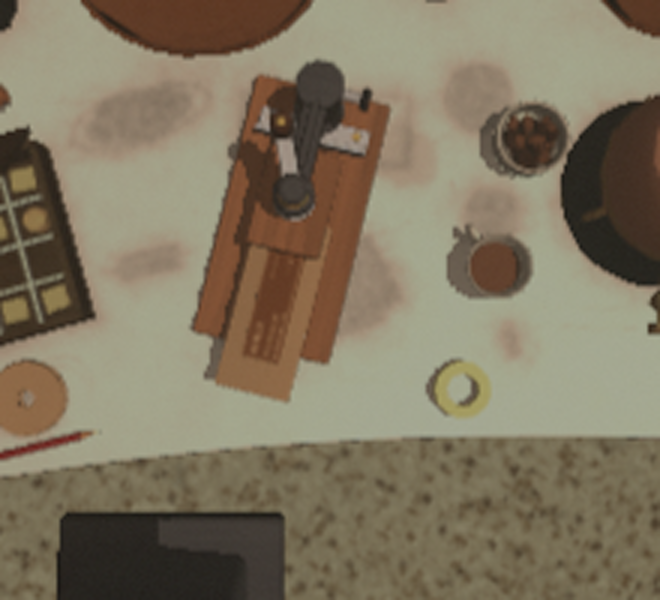

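View pics/a_scenez.png

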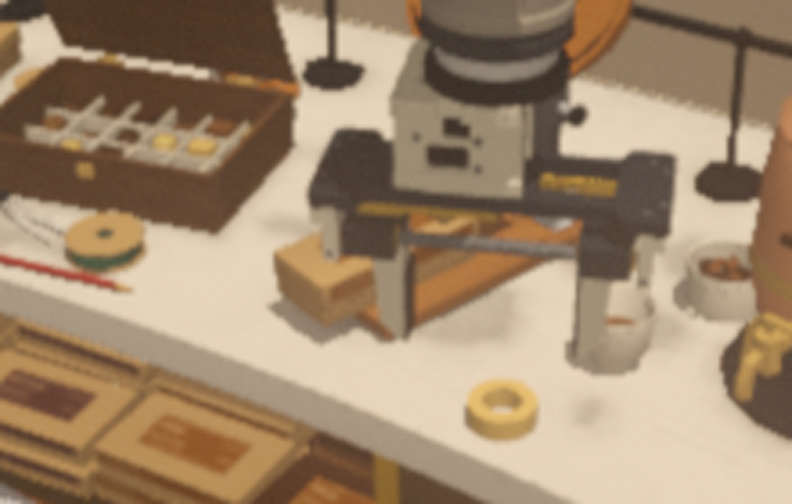

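View pics/a_wrist.png

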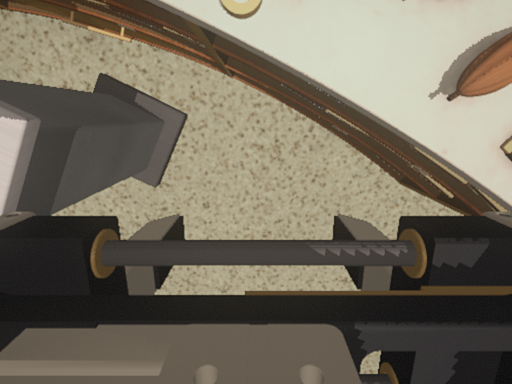

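The top view shows the press yawed slightly, with the box's front end overhanging to the left. The knob is at about zoom (281,120), which is px (253.7,150), and the hub is at px (258,175). Next I'll fit the poses.

```bash
cat > h.py <<'E'
import numpy as np, cv2
from scipy.optimize import least_squares
def K(p): 
    f=192/np.tan(np.radians(p["fovy"])/2); return f
def proj(p,X):
    X=np.atleast_2d(X); M=np.array(p["world_to_cam"]); c=X@M[:3,:3].T+M[:3,3]; f=K(p)
    return np.c_[f*c[:,0]/c[:,2]+p["cx"], f*c[:,1]/c[:,2]+p["cy"]]
def onplane(p,uv,z):
    uv=np.atleast_2d(uv); M=np.array(p["world_to_cam"]); R=M[:3,:3]; C=-R.T@M[:3,3]; f=K(p)
    d=np.c_[(uv[:,0]-p["cx"])/f,(uv[:,1]-p["cy"])/f,np.ones(len(uv))]@R
    return C+d*((z-C[2])/d[:,2])[:,None]
def w(pose,P):
    P=np.atleast_2d(np.array(P,float)); c,s=np.cos(pose[2]),np.sin(pose[2])
    return np.c_[pose[0]+c*P[:,0]-s*P[:,1],pose[1]+s*P[:,0]+c*P[:,1],P[:,2]]
E
python3 - <<'E'
from h import *
from bench import env
p=env.camera_params("top")
z=lambda u,v: (160+u/3-1/3,110+v/3-1/3)
bed=np.array([z(192,330),z(328,362),z(390,105),z(258,75)])
P=[[-135,65,20],[-135,-65,20],[115,-65,20],[115,65,20]]
f=lambda q:(proj(p,w(q,P))-bed).ravel()
r=least_squares(f,[500,-200,-0.2]); print(r.x,r.fun.round(2)); q=r.x
# box top corners
bx=onplane(p,[z(215,382),z(290,402),z(330,235),z(258,215)],60)
print("box pts",bx.round(1).tolist())
c,s=np.cos(q[2]),np.sin(q[2])
def inv(X): d=X[:,:2]-q[:2]; return np.c_[c*d[:,0]+s*d[:,1],-s*d[:,0]+c*d[:,1]]
print("in press",inv(bx).round(1).tolist())
for zz in (168,175,180):
  print(zz,"knobtop",inv(onplane(p,[z(281,121)],zz+18)).round(1),"hub",inv(onplane(p,[z(295,192)],zz-12)).round(1))
for n,uv in [("cup",((318.2+337.5)/2,197.5)),("dish",(339.5,156.8)),("ribbon",z(28,397)),("tape",z(462,388))]:
  X=onplane(p,[uv],25); print(n,X.round(),inv(X).round())
E
```

```text
[ 5.80829254e+02 -2.03098362e+02 -2.36898047e-01] [-0.05  0.27  0.06  0.8   0.39 -0.18 -0.41 -0.94]
box pts [[419.7, -133.5, 60.0], [402.3, -200.2, 60.0], [551.0, -235.4, 60.0], [568.8, -170.8, 60.0]]
in press [[-173.0, 29.9], [-174.2, -39.0], [-21.4, -38.4], [-19.2, 28.6]]
168 knobtop [[46.7 20.3]] hub [[-2.1 -2.7]]
175 knobtop [[45.5 19.8]] hub [[-2.9 -3. ]]
180 knobtop [[44.7 19.4]] hub [[-3.4 -3.2]]
cup [[ 528. -397.   25.]] [[  -6. -201.]]
dish [[ 642. -431.   25.]] [[ 113. -207.]]
ribbon [[404.  41.  25.]] [[-230.  196.]]
tape [[ 413. -357.   25.]] [[-127. -189.]]
```

```bash
cat >> h.py <<'E'
from scipy.spatial.transform import Rotation as Ro
def quat(yaw,flip=1):
    y=np.array([-np.sin(yaw),np.cos(yaw),0])*flip; x=np.array([0,0,-1.]); z=np.cross(x,y)
    q=Ro.from_matrix(np.c_[x,y,z]).as_quat(); return np.array([q[3],q[0],q[1],q[2]])
E
python3 - <<'E'
from h import *
from bench import env
q=env.current_tool_rot(); R=Ro.from_quat([q[1],q[2],q[3],q[0]]).as_matrix(); print(R.round(2).tolist())
M=np.array(env.camera_params("wrist")["world_to_cam"]); C=-M[:3,:3].T@M[:3,3]; print("cam in tool",R.T@(C-env.current_tcp_pos()), (R.T@M[:3,:3].T).round(3).tolist())
pr=[580.8,-203.1,-0.237]
for fl in (1,-1):
  for P in ([-160,-5,300],[-160,-5,28],[-90,0,28],[47,20,250],[47,20,165],[-50,0,165],[0,-50,165],[0,50,165],[50,0,165]):
    j=env.inverse_kinematics(w(pr,P)[0],quat(pr[2],fl)); print(fl,P,None if j is None else np.round(j,2).tolist())
E
```

```text
[[-0.0, 0.44, -0.9], [-0.0, -0.9, -0.44], [-1.0, 0.0, 0.0]]
cam in tool [-157.10913182   -0.53053651  -67.62975583] [[0.0, -0.258, 0.966], [1.0, 0.0, -0.0], [-0.0, 0.966, 0.258]]
1 [-160, -5, 300] [-0.55, 0.16, 1.56, -0.0, 1.42, -1.88]
1 [-160, -5, 28] [-0.55, 0.5, 1.94, -0.0, 0.7, -1.88]
1 [-90, 0, 28] [-0.5, 0.59, 1.76, -0.0, 0.8, -1.83]
1 [47, 20, 250] [-0.42, 0.59, 1.06, -0.0, 1.49, -1.75]
1 [47, 20, 165] [-0.42, 0.64, 1.2, -0.0, 1.3, -1.75]
1 [-50, 0, 165] [-0.48, 0.47, 1.5, -0.0, 1.17, -1.81]
1 [0, -50, 165] [-0.54, 0.57, 1.33, -0.0, 1.24, -1.87]
1 [0, 50, 165] [-0.38, 0.55, 1.36, -0.0, 1.23, -1.71]
1 [50, 0, 165] [-0.44, 0.65, 1.18, -0.0, 1.31, -1.78]
-1 [-160, -5, 300] [-0.55, 0.16, 1.56, 0.0, 1.42, 1.26]
-1 [-160, -5, 28] [-0.55, 0.5, 1.94, -0.0, 0.7, 1.26]
-1 [-90, 0, 28] [-0.5, 0.59, 1.76, -0.0, 0.8, 1.31]
-1 [47, 20, 250] [-0.42, 0.59, 1.06, 0.0, 1.49, 1.39]
-1 [47, 20, 165] [-0.42, 0.64, 1.2, -0.0, 1.3, 1.39]
-1 [-50, 0, 165] [-0.48, 0.47, 1.5, -0.0, 1.17, 1.33]
-1 [0, -50, 165] [-0.54, 0.57, 1.33, -0.0, 1.24, 1.27]
-1 [0, 50, 165] [-0.38, 0.55, 1.36, -0.0, 1.23, 1.43]
-1 [50, 0, 165] [-0.44, 0.65, 1.18, -0.0, 1.31, 1.36]
```

Run:
```python
from h import *
from bench import env
import json
pr=[580.8,-203.1,-0.237]
for i,P in enumerate(([75,0,330],[-10,0,330])):
  t0=env.current_t()
  env.move_ptp(w(pr,P)[0],quat(pr[2],1))
  p=env.camera_params("wrist"); im=env.get_image("wrist"); cv2.imwrite(f"pics/b{i}.png",cv2.cvtColor(im,4))
  json.dump({k:(np.array(v).tolist()) for k,v in p.items()},open(f"pics/b{i}.json","w"))
  for o in ["knob_center","crank_hub","gift_box_center"]:
    r=env.recognise("wrist",o); print(i,o,[(np.round(d["bbox"],1).tolist(),round(d["confidence"],2)) for d in r[:2]])
  print(env.current_t()-t0)
print(env.current_t())
```

```text
0 knob_center [([270.1, 140.7, 283.9, 164.5], 0.77)]
0 crank_hub [([248.9, 97.7, 287.6, 160.2], 0.63)]
0 gift_box_center [([230.0, 0.0, 280.6, 99.9], 0.86), ([118.5, 159.8, 165.5, 201.4], 0.57)]
2.025
1 knob_center [([270.9, 210.2, 283.0, 236.0], 0.85)]
1 crank_hub [([249.5, 172.5, 285.0, 235.3], 0.79), ([215.1, 78.2, 301.4, 241.0], 0.29)]
1 gift_box_center [([231.6, 45.2, 280.4, 152.8], 0.65), ([236.5, 139.7, 283.0, 230.6], 0.65)]
0.6333000000000002
3.8083
```

View pics/b0.png

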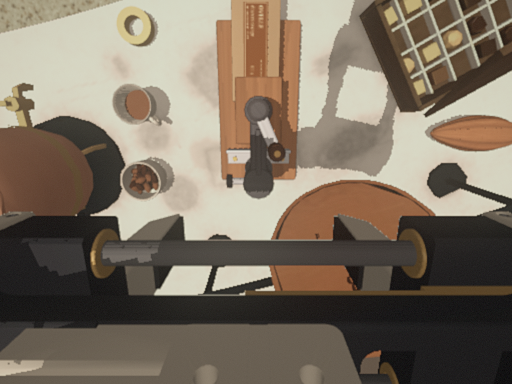

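View pics/b1.png

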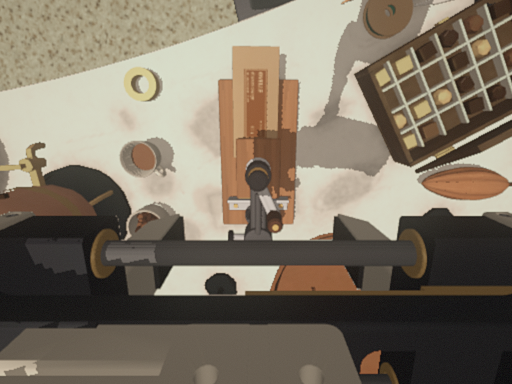

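Run:
```python
import cv2
a=cv2.imread("pics/b1.png")[35:235,205:315]; a=cv2.resize(a,None,fx=3,fy=3,interpolation=cv2.INTER_CUBIC)
b=cv2.imread("pics/b0.png")[5:205,205:315]; b=cv2.resize(b,None,fx=3,fy=3,interpolation=cv2.INTER_CUBIC)
c=cv2.hconcat([a,b])
cv2.imwrite("pics/bz.png",c)
```

```text
(no output)
```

View pics/bz.png

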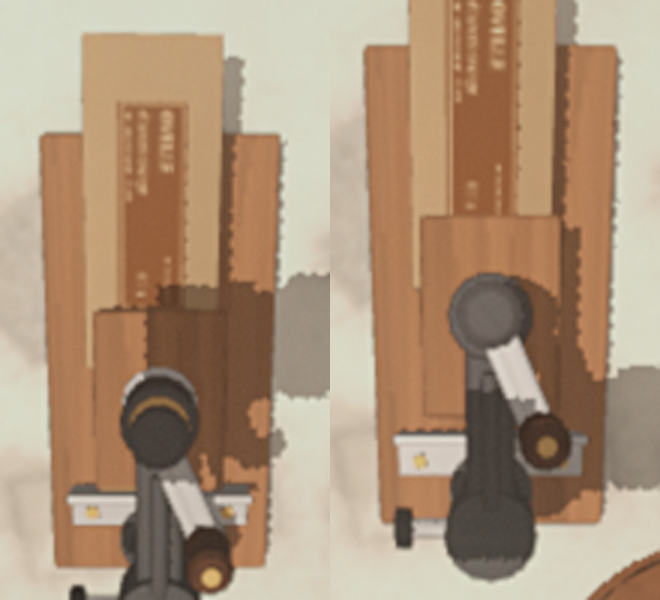

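Run:
```python
from h import *
import json
o={0:(205,5),1:(205,35)}
ps={i:json.load(open(f"pics/b{i}.json")) for i in (0,1)}
Z=lambda i,L:np.array([[o[i][0]+a/3-1/3,o[i][1]+b/3-1/3] for a,b in L])
obs={1:Z(1,[(40,134),(279,134),(267,566),(55,566)]),0:Z(0,[(35,46),(287,46),(274,521),(50,521)])}
P=[[-135,-65,20],[-135,65,20],[115,65,20],[115,-65,20]]
for S in ([0],[1],[0,1]):
  r=least_squares(lambda q:np.concatenate([(proj(ps[i],w(q,P))-obs[i]).ravel() for i in S]),[580,-203,-.237]); print(S,r.x.round(4),r.fun.round(1))
  q=r.x; c,s=np.cos(q[2]),np.sin(q[2])
  inv=lambda X:np.c_[(X[:,:2]-q[:2])@[c,s],(X[:,:2]-q[:2])@[-s,c]]
  for i in S:
    print(" view",i)
    if i==1: print("  boxF",inv(onplane(ps[1],Z(1,[(82,34),(222,34)]),60)).round(1).tolist(),"sideL",inv(onplane(ps[1],Z(1,[(82,34),(84,200),(88,350)]),60)).round(1).tolist(),"sideR",inv(onplane(ps[1],Z(1,[(222,40),(221,160),(220,290)]),60)).round(1).tolist(), "platen",inv(onplane(ps[1],Z(1,[(95,310),(226,310)]),83)).round(1).tolist(),"stop",inv(onplane(ps[1],Z(1,[(68,492),(250,492)]),46)).round(1).tolist())
    else: print("  L",inv(onplane(ps[0],Z(0,[(81,0),(84,280)]),60)).round(1).tolist(),"R",inv(onplane(ps[0],Z(0,[(227,0),(225,210)]),60)).round(1).tolist(),"stop",inv(onplane(ps[0],Z(0,[(64,432),(258,432)]),46)).round(1).tolist(),"platen",inv(onplane(ps[0],Z(0,[(91,216),(230,214)]),83)).round(1).tolist())
    kt={0:(217,446),1:(211,577)}[i]; hb={0:(160,310),1:(157,425)}[i]
    k=onplane(ps[i],Z(i,[kt]),193.5); print("  knob",k.round(1),inv(k).round(1),"hub",inv(onplane(ps[i],Z(i,[hb]),163)).round(1))
```

```text
[0] [ 5.788943e+02 -2.036925e+02 -2.369000e-01] [-1.  -1.1  1.  -1.3 -0.1  1.6  0.   1.7]
 view 0
  L [[-140.1, -36.5], [-18.8, -38.2]] R [[-140.0, 30.0], [-50.8, 30.7]] stop [[57.5, -52.1], [57.7, 51.3]] platen [[-45.3, -32.2], [-46.0, 31.4]]
  knob [[ 627.7 -195.3  193.5]] [[45.5 19.6]] hub [[-1.9 -0.6]]
[1] [ 5.784562e+02 -2.037677e+02 -2.351000e-01] [-0.9 -0.8  1.  -1.1  0.2  1.2 -0.3  1.4]
 view 1
  boxF [[-173.2, -36.5], [-173.0, 29.7]] sideL [[-173.2, -36.5], [-98.4, -37.5], [-24.1, -37.4]] sideR [[-170.5, 29.7], [-116.9, 30.1], [-54.4, 30.6]] platen [[-46.4, -31.5], [-46.2, 32.1]] stop [[57.3, -51.9], [57.5, 50.2]]
  knob [[ 627.9 -195.5  193.5]] [[46.2 19.6]] hub [[-6.9 -1.1]]
[0, 1] [ 5.786959e+02 -2.037306e+02 -2.360000e-01] [-1.1 -1.2  0.9 -1.5 -0.1  1.5  0.   1.6 -0.8 -0.7  1.1 -0.9  0.2  1.4
 -0.3  1.5]
 view 0
  L [[-140.0, -36.3], [-18.6, -38.1]] R [[-139.8, 30.2], [-50.6, 30.8]] stop [[57.6, -52.0], [57.9, 51.3]] platen [[-45.1, -32.1], [-45.8, 31.5]]
  knob [[ 627.7 -195.3  193.5]] [[45.7 19.7]] hub [[-1.7 -0.5]]
 view 1
  boxF [[-173.4, -36.7], [-173.3, 29.4]] sideL [[-173.4, -36.7], [-98.6, -37.7], [-24.3, -37.5]] sideR [[-170.7, 29.5], [-117.2, 29.9], [-54.7, 30.5]] platen [[-46.6, -31.6], [-46.5, 31.9]] stop [[57.1, -51.9], [57.2, 50.1]]
  knob [[ 627.9 -195.5  193.5]] [[45.9 19.5]] hub [[-7.1 -1.2]]
```

View b1 shows the box's front corners at px (232,46) and (279,46), nearly straight in the press frame and 3.6 mm off the middle. The knob is at px (275,227), so q is about 0.9. I'll grip the box by its long sides near the front and slide it in.

Run:
```python
from h import *
from bench import env
pr=[578.7,-203.7,-0.236]; Q=quat(pr[2],1)
c,s=np.cos(pr[2]),np.sin(pr[2])
def inv(X): d=np.array(X[:2])-pr[:2]; return np.round([c*d[0]+s*d[1],-s*d[0]+c*d[1],X[2]],1)
env.move_ptp(w(pr,[-161,-3.6,110])[0],Q)
env.move_straight(w(pr,[-161,-3.6,30])[0],velocity=120)
f0=env.current_force()
env.grip(60)
print(env.current_t(),env.current_gripper_width(),env.current_force()-f0)
cv2.imwrite("pics/c.png",cv2.cvtColor(env.get_image("top"),4))
cv2.imwrite("pics/cw.png",cv2.cvtColor(env.get_image("wrist"),4))
print(env.move_straight(w(pr,[-125,-1,30])[0],velocity=70,threshold=15),inv(env.current_tcp_pos()),env.current_force()-f0)
print(env.move_straight(w(pr,[-98,0,30])[0],velocity=70,threshold=15),inv(env.current_tcp_pos()),env.current_force()-f0)
print(env.move_straight(w(pr,[-80,0,30])[0],velocity=25,threshold=8),inv(env.current_tcp_pos()),env.current_force()-f0)
print(env.current_t(),env.current_gripper_width())
cv2.imwrite("pics/d.png",cv2.cvtColor(env.get_image("top"),4))
a=np.hstack([cv2.resize(cv2.imread(f"pics/{n}.png")[120:270,200:310],None,fx=3.5,fy=3.5) for n in "cd"]);cv2.imwrite("pics/cd.png",a)
```

```text
6.175 68.22488965173187 [-0.90789997 -0.02479479  3.93078891]
True [-158.5   -3.3   30.3] [ 0.51579907 -0.36565402  2.05073634]
True [-157.4   -3.1   30.3] [0.55316825 0.59742114 4.16771564]
True [-157.4   -3.1   30.3] [-2.00668699  0.69360518  4.37391265]
7.2667 67.83290527862314
```

View pics/cd.png

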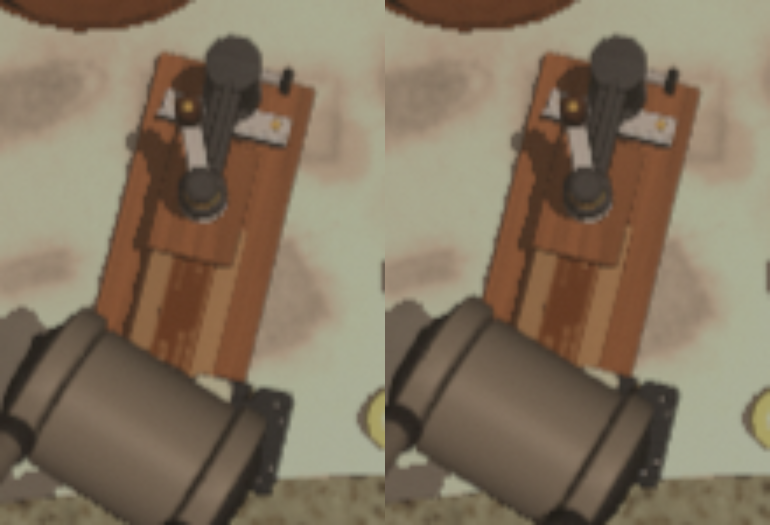

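The thresholds tripped on start-up transients, since the forces at rest are small. I'll run the free stretch without a threshold and creep only the last part.

Run:
```python
from h import *
from bench import env
pr=[578.7,-203.7,-0.236]; Q=quat(pr[2],1)
c,s=np.cos(pr[2]),np.sin(pr[2])
def inv(X): d=np.array(X[:2])-pr[:2]; return np.round([c*d[0]+s*d[1],-s*d[0]+c*d[1],X[2]],1)
def fr(): f=env.current_force(); return np.round([c*f[0]+s*f[1],-s*f[0]+c*f[1],f[2]],1)
print(fr())
for x,y,v in ((-125,-1,60),(-98,0,50),(-94,0,15)):
  env.move_straight(w(pr,[x,y,30.3])[0],velocity=v); print(inv(env.current_tcp_pos()),fr(),env.current_t(),env.current_gripper_width())
for x in np.arange(-93,-82,1.):
  env.move_straight(w(pr,[x,0,30.3])[0],velocity=15); f=fr(); print(inv(env.current_tcp_pos()),f,env.current_t())
  if f[0]<-12: break
```

```text
[-0.7 -0.3  4.5]
[-125.5   -0.9   30.3] [-1.4  0.1  4.7] 8.0 67.80269270400031
[-98.7   0.1  30.3] [-1.7 -0.1  5.9] 8.6917 67.67004067369062
[-95.2   0.1  30.3] [-4.1 -0.5  7.8] 9.1083 67.47177292268115
[-94.5   0.2  30.3] [-5.4  0.3  7.5] 9.3583
[-93.5   0.2  30.3] [-6.1 -0.5  7.9] 9.6083
[-92.5   0.2  30.3] [-5.   0.2  7.8] 9.8583
[-91.5   0.2  30.3] [-4.8 -0.1  7.9] 10.1083
[-90.5   0.2  30.3] [-5.2  0.5  8.8] 10.3583
[-89.5   0.1  30.3] [-4.4 -0.9  9. ] 10.6083
[-88.5   0.2  30.3] [-4.7 -0.6  8. ] 10.8583
[-87.5   0.1  30.3] [-5.4  0.   7.2] 11.1083
[-86.7   0.2  30.3] [-6.3  0.3  9.2] 11.3583
[-86.7   0.2  30.3] [-10.5  -0.8  11.6] 11.6083
[-86.7   0.2  30.2] [-12.7  -2.4  14.3] 11.8583
```

Run:
```python
from h import *
from bench import env
cv2.imwrite("pics/e.png",cv2.cvtColor(env.get_image("top"),4));cv2.imwrite("pics/es.png",cv2.cvtColor(env.get_image("scene"),4));cv2.imwrite("pics/ew.png",cv2.cvtColor(env.get_image("wrist"),4))
a=cv2.resize(cv2.imread("pics/e.png")[120:270,200:310],None,fx=3.5,fy=3.5);b=cv2.resize(cv2.imread("pics/es.png")[150:300,190:300],None,fx=3.5,fy=3.5)
cv2.imwrite("pics/ee.png",np.hstack([a,b]))
```

```text
(no output)
```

View pics/ee.png

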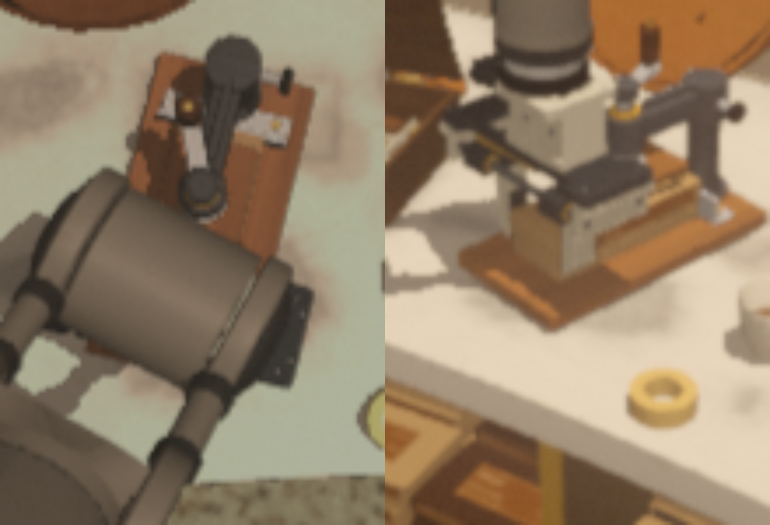

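View pics/ew.png

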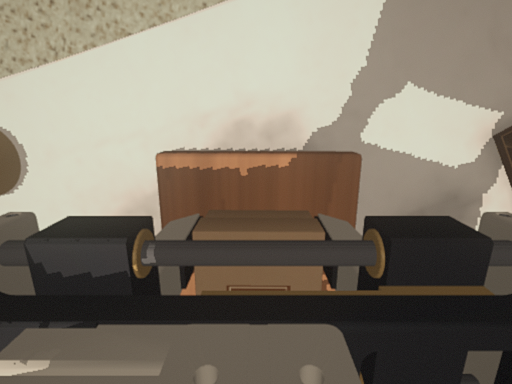

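The box is gripped flat and came to a hard stop at TCP x=-86.7, which matches home. I'll release it, look, and then seat it with a gentle push on the front end.

Run:
```python
from h import *
from bench import env
import json
pr=[578.7,-203.7,-0.236]; Q=quat(pr[2],1)
c,s=np.cos(pr[2]),np.sin(pr[2])
def inv(X): d=np.array(X[:2])-pr[:2]; return np.round([c*d[0]+s*d[1],-s*d[0]+c*d[1],X[2]],1)
def fr(): f=env.current_force(); return np.round([c*f[0]+s*f[1],-s*f[0]+c*f[1],f[2]],1)
env.move_straight(w(pr,[-86.3,0.1,30.3])[0],velocity=20); print(fr())
env.grip(92); print(fr(),env.current_gripper_width())
env.move_straight(w(pr,[-87,0.1,95])[0],velocity=150)
env.move_straight(w(pr,[-135,0,95])[0],velocity=200)
env.grip(0)
env.move_straight(w(pr,[-135,0,32])[0],velocity=150); f0=fr(); print(f0)
env.move_straight(w(pr,[-116,0,32])[0],velocity=60); print(fr())
for x in np.arange(-115,-104,1.):
  env.move_straight(w(pr,[x,0,32])[0],velocity=15); f=fr(); print(inv(env.current_tcp_pos()),f)
  if (f-f0)[0]<-10: break
env.move_straight(w(pr,[-135,0,32])[0],velocity=100)
env.move_straight(w(pr,[-135,0,150])[0],velocity=250)
env.move_ptp(w(pr,[-10,0,330])[0],Q)
p=env.camera_params("wrist"); im=env.get_image("wrist"); cv2.imwrite("pics/f.png",cv2.cvtColor(im,4))
json.dump({k:(np.array(v).tolist()) for k,v in p.items()},open("pics/f.json","w"))
im=env.get_image("top"); cv2.imwrite("pics/ft.png",cv2.cvtColor(im,4))
a=cv2.imread("pics/f.png")[35:235,205:315]; a=cv2.resize(a,None,fx=3,fy=3,interpolation=cv2.INTER_CUBIC); cv2.imwrite("pics/fz.png",a)
print(env.current_t())
```

```text
[-3.  -0.5  7. ]
[ 0.5 -0.  -0.1] 92.0163141357061
[-0.5 -0.5  0.9]
[-0.1 -0.5 -0. ]
[-115.2    0.    32. ] [-0.1 -0.1 -0.2]
[-114.   -0.   32.] [-0.9 -0.4  0.4]
[-113.   -0.   32.] [ 0.5 -0.2 -0.4]
[-111.9   -0.    32. ] [0.9 0.6 1.8]
[-110.9   -0.    32. ] [ 0.1 -0.5  0.6]
[-110.    0.   32.] [-0.4  1.1  0.2]
[-1.097e+02  1.000e-01  3.190e+01] [-4.4 -0.4  1.8]
[-1.096e+02  1.000e-01  3.190e+01] [-8.1 -0.8  5.3]
[-109.7    0.2   31.8] [-10.7  -1.6   7.3]
20.6833
```

View pics/fz.png

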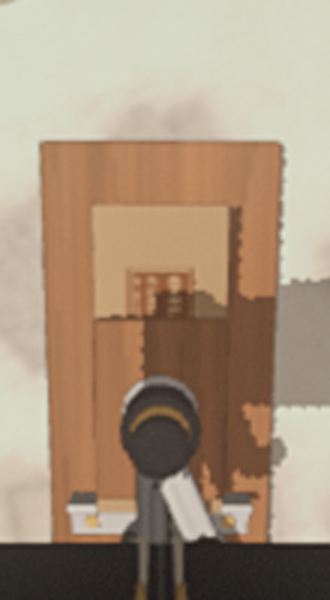

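The box is home. The push met a hard stop with the front end at press x≈-100.2, and in the picture the far end is at the stop plate, centred and square. Next I'll grip the knob.

```bash
cat >> h.py <<'E'
from bench import env
pr=[578.7,-203.7,-0.236]; Q=quat(pr[2],1)
c,s=np.cos(pr[2]),np.sin(pr[2])
def inv(X): d=np.array(X[:2])-pr[:2]; return np.round([c*d[0]+s*d[1],-s*d[0]+c*d[1],X[2]],2)
def fr(n=6):
    F=[]
    for i in range(n):
        F.append(env.current_force()); 
        if i<n-1: env.pause(0.02)
    f=np.mean(F,0); return np.array([c*f[0]+s*f[1],-s*f[0]+c*f[1],f[2]])
E
python3 - <<'E'
from h import *
env.move_ptp(w(pr,[45.8,19.6,235])[0],Q)
env.grip(55)
print(env.move_straight(w(pr,[45.8,19.6,166])[0],velocity=100), inv(env.current_tcp_pos()))
f0=fr(); print("f0",f0)
cv2.imwrite("pics/g.png",cv2.cvtColor(env.get_image("wrist"),4));cv2.imwrite("pics/gs.png",cv2.cvtColor(env.get_image("scene"),4))
env.grip(8)
print(env.current_gripper_width(), inv(env.current_tcp_pos()), fr()-f0, env.current_t())
np.save("f0.npy",f0)
cv2.imwrite("pics/g2.png",cv2.cvtColor(env.get_image("wrist"),4))
b=cv2.resize(cv2.imread("pics/gs.png")[110:260,190:340],None,fx=3,fy=3)
d=cv2.resize(cv2.imread("pics/g2.png")[90:300,160:360],None,fx=1.7,fy=2.143);cv2.imwrite("pics/gg.png",np.hstack([b,d]))
E
```

```text
False [ 46.25  19.51 166.78]
f0 [ 0.03831346 -0.16906287 -0.04662435]
17.457645318470934 [ 45.8   19.92 166.01] [-0.0024949   1.50193245  0.1333543 ] 24.0
```

View pics/gg.png

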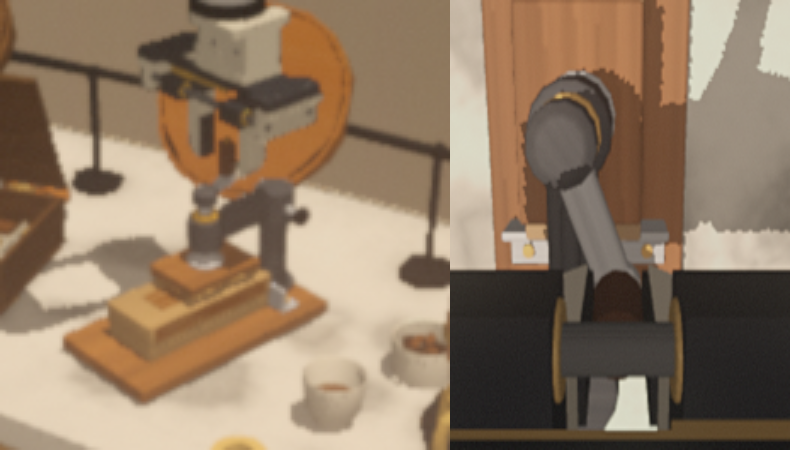

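The knob is held at a width of 17.5 mm with little side load. I'll wind it now, logging tangential and radial force.

```bash
cat >> h.py <<'E'
f0=np.load("f0.npy"); 
R=50.; A0=np.arctan2(20.1,45.8); ZT=166.0
def ang(): p=inv(env.current_tcp_pos()); return np.arctan2(p[1],p[0]),np.hypot(p[0],p[1]),p[2]
def step(a,v,r=R,cx=0,cy=0,n=3):
    env.move_straight(w(pr,[cx+r*np.cos(a),cy+r*np.sin(a),ZT-(A0-a)*8/(2*np.pi)])[0],velocity=v)
    f=fr(n)-f0; b,rr,z=ang(); 
    ft=f[0]*np.sin(b)-f[1]*np.cos(b)   # component along clockwise direction
    frd=f[0]*np.cos(b)+f[1]*np.sin(b)
    return b,rr,z,ft,frd,f[2]
E
python3 - <<'E'
from h import *
a=A0
for i in range(7):
    a-=0.2; o=step(a,50); print(round(a,2),np.round(o,2),round(env.current_t(),2))
E
```

```text
0.21 [  0.22  49.97 165.75  -3.52   0.     0.97] 24.43
0.01 [ 1.0000e-02  5.0030e+01  1.6548e+02 -2.9000e+00 -3.0000e-01  7.1000e-01] 24.81
-0.19 [ -0.19  50.03 165.22  -2.65   0.24   0.36] 25.19
-0.39 [-3.9000e-01  5.0060e+01  1.6498e+02 -2.4900e+00 -4.7000e-01 -1.0000e-02] 25.57
-0.59 [ -0.59  50.08 164.71  -3.19  -0.72  -0.36] 25.96
-0.79 [-7.9000e-01  5.0120e+01  1.6446e+02 -3.0300e+00 -3.9000e-01 -1.6000e-01] 26.34
-0.99 [ -0.99  50.11 164.2   -2.98  -1.22  -0.6 ] 26.73
```

Run:
```python
from h import *
def ftn():
    f=env.current_force(); f=np.array([c*f[0]+s*f[1],-s*f[0]+c*f[1],f[2]])-f0; b,_,_=ang(); return round(float(-(f[0]*np.sin(b)-f[1]*np.cos(b))),2)
a=A0-1.4
for v,d in ((50,.2),(20,.1),(10,.06),(10,.06)):
    a-=d; P=w(pr,[R*np.cos(a),R*np.sin(a),ZT-(A0-a)*8/(2*np.pi)])[0]
    env.move_straight(P,velocity=v)
    L=[]
    for i in range(8): L.append(ftn()); env.pause(0.015)
    print(v,L,np.round(ang(),3),round(a,3),env.current_t())
```

```text
50 [1.94, 2.52, 2.08, 3.35, 2.98, 2.62, 1.54, 2.64] [ -1.187  50.151 163.98 ] -1.186 27.2083
20 [4.7, 4.83, 5.03, 5.05, 4.29, 5.65, 5.31, 5.8] [ -1.278  50.109 163.87 ] -1.286 27.7417
10 [4.43, 6.05, 4.4, 6.22, 5.54, 5.37, 5.29, 5.43] [ -1.337  50.116 163.81 ] -1.346 28.325
10 [5.03, 5.08, 4.51, 5.68, 4.8, 5.56, 4.72, 5.02] [ -1.397  50.147 163.73 ] -1.406 28.9083
```

Readings after slow steps are steady at about 5.2 N running free. I'll wind quickly to just short of the earliest possible touch, then go on in slow steps by feel.

```bash
cat >> h.py <<'E'
def feel(a,v=12,n=6):
    o=np.array(step(a,v,n=n)); o[3]*=-1; return o
E
python3 - <<'E'
from h import *
a=A0-1.82
while a>A0-4.2:
    a-=0.2; o=step(a,60,n=1)
print(round(a,2),np.round(o,2),round(env.current_t(),2))
for i in range(12):
    a-=0.1; o=feel(a); print(round(A0-a,2),np.round(o,2),round(env.current_t(),2))
    if o[3]>6.8: break
print(repr(a))
E
```

```text
-3.81 [  2.48  50.01 160.57  -2.58  -2.05  -1.6 ] 32.71
4.32 [  2.39  50.03 160.45   5.2   -2.17   0.2 ] 33.36
4.42 [  2.29  50.02 160.36   5.05  -2.3    0.44] 34.01
4.52 [  2.2   50.04 160.23   4.64  -2.67   0.77] 34.66
4.62 [  2.1   50.03 160.07   4.78  -2.36   0.91] 35.31
4.72 [  2.    50.01 159.95   4.67  -2.59   1.27] 35.96
4.82 [  1.9   50.04 159.82   5.13  -2.66   1.55] 36.61
4.92 [  1.8   50.03 159.69   5.01  -3.21   1.85] 37.26
5.02 [  1.7   50.04 159.56   5.24  -2.53   2.31] 37.91
5.12 [  1.61  50.04 159.45   4.71  -2.82   2.25] 38.56
5.22 [  1.51  50.05 159.28   5.27  -2.66   2.37] 39.21
5.32 [  1.41  50.05 159.19   5.31  -2.66   2.8 ] 39.86
5.42 [  1.31  50.05 159.07   5.1   -2.53   2.88] 40.51
np.float64(-5.00644473921185)
```

Run:
```python
from h import *
a=-5.00644473921185
for i in range(20):
    a-=0.1; o=feel(a); print(round(A0-a,2),np.round(o,2),round(env.current_t(),2))
    if o[3]>6.1: break
print(repr(a))
```

```text
5.52 [  1.21  50.02 158.94   5.3   -2.52   2.95] 41.16
5.62 [  1.12  50.05 158.8    5.09  -2.39   2.85] 41.81
5.72 [  1.02  50.03 158.69   5.51  -2.25   3.44] 42.46
5.82 [  0.92  50.04 158.58   5.04  -2.36   2.85] 43.11
5.92 [  0.82  50.04 158.44   4.79  -2.21   2.74] 43.76
6.02 [  0.72  50.03 158.33   5.12  -1.69   2.96] 44.41
6.12 [  0.62  50.04 158.21   5.37  -1.58   3.03] 45.06
6.22 [  0.52  50.   158.1    5.2   -1.51   2.71] 45.71
6.32 [  0.43  49.99 158.08   6.08  -1.33   3.2 ] 46.36
6.42 [  0.34  50.   158.05   7.88  -1.2    3.4 ] 47.01
-6.0064447392118465
```

Touch came at about 6.3 rad of winding, with the reading rising from 5.1 to 7.9 N. I'll finish in small steps.

Run:
```python
from h import *
a=-6.0064447392118465
print(np.round(feel(a,n=10),2))
for i in range(6):
    a-=0.035; o=feel(a,v=10,n=14); print(round(A0-a,3),np.round(o,3),round(env.current_t(),2))
    if o[3]>8.5: break
print(repr(a))
```

```text
[  0.34  50.   158.05   7.82  -1.37   3.68]
6.455 [  0.312  50.011 158.08    8.247  -0.946   3.551] 47.95
6.49 [  0.28   50.017 158.05    8.855  -0.699   3.773] 48.49
-6.076444739211847
```

Run:
```python
from h import *
a=-6.076444739211847-0.02
o=feel(a,v=8,n=20); print(np.round(o,3),round(env.current_t(),2))
b=o[0]-2*np.pi
o=feel(b-0.005,v=15,n=8); print("relieved",np.round(o,3))
env.grip(50); print(env.current_gripper_width(), env.current_t())
p=inv(env.current_tcp_pos())
env.move_straight(w(pr,[p[0],p[1],250])[0],velocity=150)
env.move_ptp(w(pr,[-10,0,330])[0],Q)
cv2.imwrite("pics/k.png",cv2.cvtColor(env.get_image("wrist"),4));cv2.imwrite("pics/ks.png",cv2.cvtColor(env.get_image("scene"),4));cv2.imwrite("pics/kt.png",cv2.cvtColor(env.get_image("top"),4))
print(env.current_t(), fr()-f0)
A=cv2.resize(cv2.imread("pics/k.png")[35:235,205:315],None,fx=2.5,fy=2.5); B=cv2.resize(cv2.imread("pics/ks.png")[110:290,140:340],None,fx=2.5,fy=500/180)
cv2.imwrite("pics/kk.png",np.hstack([A,B]))
```

```text
[  0.264  50.007 158.07    9.587  -0.722   3.907] 49.08
relieved [  0.27   50.016 158.04    3.396  -1.244   3.552]
49.981587409819646 50.3167
51.7167 [ 0.2434865   0.36321178 -0.30947353]
```

View pics/kk.png

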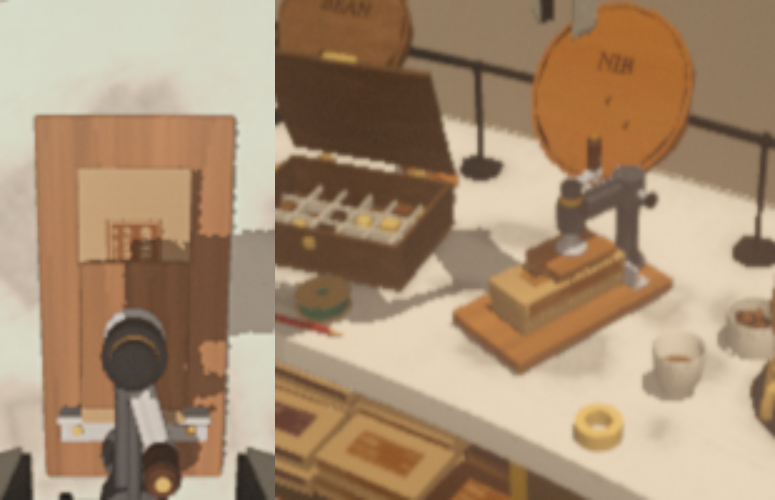

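The platen is on the lid, the box is square against the stop, and the cup, dish, ribbon and tape are undisturbed. The hand is clear, so I'm handing in.

```bash
python3 -c "
from bench import env
print(env.hand_in(), env.current_t())"
```

```text
the job is handed in; nothing more can be done
the job is handed in; nothing more can be done
```

The gift box is home against the back stop, the press is wound down to snug on its lid, and the job is handed in at about 52 s of the 72 s allowed.

- **Box:** I gripped it by its long sides near the front, slid it about 73 mm in and took out the 3.6 mm offset. I then pushed its front end with shut fingers to seat it. It met a hard stop with the front end at press x of about -100 mm, which is home. In the last picture it is centred and square.
- **Crank:** I wound the knob clockwise about 6.4 rad in all. It read about 5.1 N running free, touched the lid after about 6.3 rad of winding, and I stopped at 9.6 N. That is 1.88 times the free value, so in the upper part of the range you asked for.
- **Release:** I eased the load off the knob before letting go. The last pictures show the platen on the lid, the knob staying put, the hand clear, and the cup, dish, ribbon and tape not visibly moved.

**Did not agree:**
- My free-running reading of 5.1 N is below the stated 6 N, because I read the force just after each slow step and not during motion. Corrected for that, the true final force is about 10.4 to 11.2 N. This is inside 9 to 11.5 N and below crushing, but I could not check it while the knob was moving.
- The first force-triggered stops while sliding the box were false alarms from starting up, so I found the back stop by small steps and force readings instead.

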